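# Press the snap of the yellow laundry tag

## Robot

A 7-joint arm with a two-finger parallel gripper is mounted at the origin on the work surface. World frame = base frame: x ahead of the robot, y to its left, z up, the work surface at z = 0. Lengths are in m, angles in degrees, forces in N, time in s.
With the tool pointing down it reaches from about 0.4 to 0.925 m from the base axis. Payload 4.1 kg.
Tool frame: the origin (TCP) lies at the very end of the fingers, on their centre line; the grasp point (between the pads) lies 19 mm behind it; z points along the fingers, y is the line along which they close (so a half turn about z gives the same grasp; the last joint's range is limited). The gripper opens to 85 mm and grips with 20 to 120 N. Pads are 22 mm wide; open, the fingers measure 114 mm over their backs; the gripper's body (76 mm by 85 mm) begins 54 mm behind the grasp point. The pads swing forward as they close: fully open they stand 13 mm farther back than shut.
Start: joints at [71.448, 22.827, 2.584, 88.041, -1.071, 69.15, -2.905], TCP at [0.145, -0.634, 0.231] pointing down, gripper open.
Joint ranges: [-161.44, 161.44], [-28.35, 127.94], [-78.24, 83.42], [0, 140.83], [-78.03, 258.03], [13.02, 114.36], [-168.23, 168.23]. Speed limits (degrees/s): [147.25, 147.25, 180, 180, 180, 180, 180].

## Interface

Orientations are given as [roll, pitch, yaw] about the fixed x, y, z axes, in that order (R = Rz(yaw) Ry(pitch) Rx(roll)).
In Python, from bench import r gives the robot as it stands.
- The arm moves only by the shell command python3 -m jog 'ROWS' [FORCE]. ROWS is a JSON object of lists of equal length, an entry for each row: "translation": the shift along the tool's x, y, z in m, a list of three; "spin": the turn about the tool's z in rad; "hand": the finger opening in m, from 0 to 0.0854. A call has 1 to 20 rows; each row shifts and turns the commanded pose from where the row before left it, along the tool's axes as they then stand; what a row does not reach is not made up. A row lasts 1/8 s, in which the tool goes at most 62.5 mm and 10.7 degrees, less where a joint would pass 70% of its speed; a pose out of reach is approached as far as the arm can. A call with a gripper value outside its range is refused whole. The fingers move at their own pace and stop on an object; FORCE is the grip in N (left out, the last holds). Time passes only in rows, so rows that do not move let the fingers close. It gives the time, the measured TCP pose, the force, the opening and the grip force at its end, in the units of the state.
- r.get_obs(): the state, without advancing time (a new reading comes with each control period).
- r.grab_frame(name): name is "side" or "top" or "wrist"; returns a dict with "image" (400x640x3 uint8, red, green, blue), "fx", "fy", "cx", "cy" (pixels), "view" (4x4, takes a point from world to camera coordinates); the wrist camera has in their place "hand_eye" (4x4, takes a point from camera to tool coordinates, whose origin is the TCP and whose axes are the flange's). Camera axes: x right, y down, z forward; pixel columns grow to the right and rows downward; lengths in m; the calibration is good to about 2 mm. A picture is of the moment at which its call begins: read the wrist's pose just before it. There is no depth.
- r.finish_job(): hands the job in; it is judged then, once.
Trained networks look in the newest picture that a camera, given by its name, has taken for a name from the list of things; names that differ only in an ending like _2 or _b are one class to them, and where a whole thing is asked for, a point or a joint stands for the part that bears it (a point fixed in the world has none). Each returns a list of dicts, best first, with "p" (0 to 1); they miss things now and then, are a little off and sometimes report something else, mostly with a low value. They report only what shows in the picture. A call takes as long as a camera call.
- r.cut_out(camera, query): "pixels" (400x640 bool, what is visible of it) and "rect" ([left, top, right, bottom] in pixels, round what is visible of it).
- r.pinpoint(camera, query): "uv" ([column, row] in pixels: a listed point, or the origin of a listed thing).
The state is a dict: "t": time; "q": joint angles; "joint_vel": joint speeds; "joint_torque": joint torques, N m; "ee_pos": TCP position; "tool_rot": TCP orientation; "ft_force": force on the tool from outside, world axes, zero at the start; "wrist_torque": the same for the moment, N m; "opening": finger opening in m; "grip_force": force on a finger pad.
Only numpy, scipy, OpenCV 4.12 (cv2) and the standard library are available. Lean on these libraries where they do the work, as an engineer would, in place of code of your own. Each camera call takes 0.05 s, during which the arm holds its last target. There are 200 camera calls.

## Task

On the laundry-room counter stand two snap presses, each with a bag tag lying on its anvil. Press the snap into the yellow tag: bring the lever of the press that holds it down to its stop, keep it there for about a second, then let it spring fully back up and move away. The yellow tag stays where it lies; leave the lever of the press with the blue tag alone.

Things in the scene. Friction and masses are not known exactly. Their poses are not given: they have to be found in the camera images.
- yellow_tag_mid (a point): Centre of the yellow plastic bag tag, a loose plate 45 x 140 x 5 mm, its top 61 mm above the counter, lying across the anvil of the press to be worked. Each press is bolted down: grey base 190 x 110 x 20 mm, C-shaped frame 55 mm wide, 210 mm high; throat and lever on the robot's side, turned up to 15 degrees. From above, the tag is some 50 mm from the lever's hinge, robot side.
- lever_a (a joint): Lever of the press with the yellow tag: 0 rad sprung up at rest, 0.75 at its lower stop. A 14 mm rod from a level hinge 195 mm above the counter towards the robot; grip centre 200 mm from the hinge. It points 35 degrees above level at rest, 8 below at the stop. About 5 N down on the grip starts it, 12 N holds it at the stop; it springs back by itself.
- grip_a (a point): Centre of that lever's red grip, a level bar 26 mm thick, 110 mm long, crosswise like a T. Height 310 mm at rest, 167 at the stop, nothing near beneath; push it down from above along its arc. The point turns with the lever: y along bar and hinge; the hinge lies at (+164, 0, -115) mm in its axes. At rest z is up and x points level from grip to press.
- lever_b (a joint): Lever of the other, identical press, which holds a blue tag; leave it alone. 0 rad sprung up at rest, 0.75 at its stop. Its red grip is at least 200 mm to the side of the first one. A jar, a detergent bottle and a coin tray near the presses are bystanders.

How it is judged:
By the outcome, as a careful person would: the job done as asked, in the order asked, and still so for the second after the job is handed in, with the robot touching nothing.
It also fails if it takes over 38 s, if anything falls off the work surface, if the arm or the gripper's body presses on something with over 40 N, if the wrist force passes 120 N, or if a joint passes its speed limit or range.

## Working session

There is one attempt and no reset: what is moved stays moved. The work goes in short steps, Python scripts to look and compute and a shell command to move; the robot and the scene stay as the last step left them, time stands still between calls to the robot, and variables do not carry over. Pictures are saved under pics/ and viewed, at most 10 in all, crops included, and the job is handed in when it is done.

```bash
mkdir -p pics
python3 - <<'E'
from bench import r
import cv2,numpy as np
o=r.get_obs();print(o['t'],o['ee_pos'],o['tool_rot'],o['ft_force'])
ims=[]
for c in('side','top'):
    f=r.grab_frame(c);ims.append(f['image']);print(c,f['fx'],f['cx'],f['cy'],np.round(f['view'],4).tolist())
    for q in('yellow_tag_mid','grip_a'):
        print(q,[(np.round(d['uv'],1).tolist(),round(d['p'],2)) for d in r.pinpoint(c,q)])
    print([(d['rect'],round(d['p'],2)) for d in r.cut_out(c,'grip_a')])
    cv2.imwrite(f'pics/{c}1.png',f['image'][:,:,::-1])
E
```

```text
0.0 [ 0.14478224 -0.63302876  0.23028419] [-1.79889999e+02  7.17838522e-03  1.28864285e+01] [-0.15621894  0.19028658 -0.81526064]
side 402.4037286783245 319.35277679984114 203.51701773377619 [[-0.9534, -0.3016, -0.0081, 0.5791], [-0.1572, 0.5198, -0.8397, 0.3018], [0.2575, -0.7993, -0.543, 0.8996], [0.0, 0.0, 0.0, 1.0]]
yellow_tag_mid [([319.3, 219.6], 0.74), ([366.5, 141.8], 0.19)]
grip_a [([366.2, 142.8], 0.95)]
[([303.6, 128.8, 370.4, 177.5], 0.91)]
top 372.1487209512218 326.3734063897727 197.67499637440213 [[-0.0033, -1.0, -0.0061, -0.0132], [-0.9893, 0.0041, -0.1459, 0.6565], [0.1459, 0.0056, -0.9893, 1.0869], [0.0, 0.0, 0.0, 1.0]]
yellow_tag_mid [([385.5, 194.6], 0.85)]
grip_a [([412.8, 227.4], 0.66)]
[([388.4, 166.3, 440.0, 234.4], 0.97)]
```

View pics/side1.png

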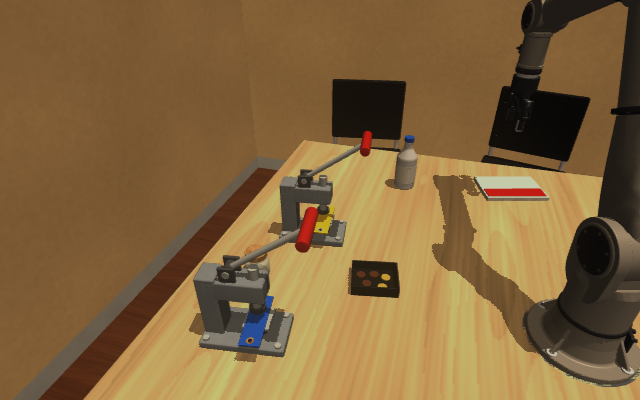

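View pics/top1.png

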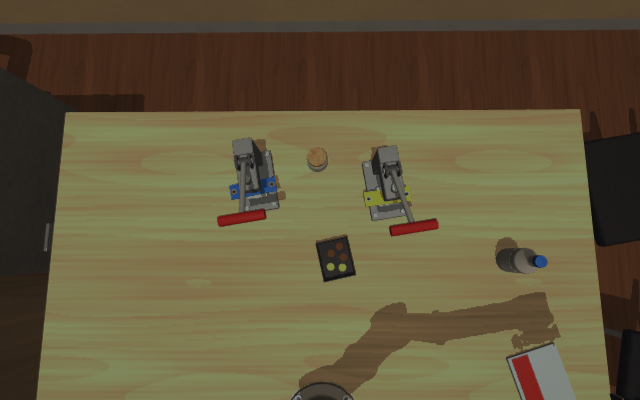

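Side view: the yellow tag is under the far press, with its grip at about (366,143). Top view: its grip is at about (414,227), with bar ends near (391,231) and (437,224). The blue press is on the left, grip at (242,218), and the bottle is at (525,262).

Run:
```python
from bench import r
import cv2,numpy as np
P={};F={};M={}
for c in('side','top'):
    f=r.grab_frame(c);F[c]=f
    K=np.array([[f['fx'],0,f['cx']],[0,f['fy'],f['cy']],[0,0,1]]);P[c]=K@f['view'][:3]
    # red blobs
    h=cv2.cvtColor(f['image'],cv2.COLOR_RGB2HSV);m=((h[...,0]<6)|(h[...,0]>174))&(h[...,1]>180)&(h[...,2]>70)
    n,l,s,ce=cv2.connectedComponentsWithStats(m.astype(np.uint8))
    for i in range(1,n):
        if s[i,4]>60:print(c,s[i],ce[i].round(1))
    M[c]=l
def onz(c,uv,z):
    p=P[c];A=np.c_[p[:,0],p[:,1],-np.array([*uv,1])];b=-(p[:,2]*z+p[:,3]);return np.linalg.solve(A,b)[:2]
X=cv2.triangulatePoints(P['side'],P['top'],np.array([[366.5],[143.]]),np.array([[413.8],[227.5]]));X=X[:3]/X[3];print(X.T)
X=cv2.triangulatePoints(P['side'],P['top'],np.array([[319.3],[219.6]]),np.array([[385.5],[194.6]]));X=X[:3]/X[3];print('tag',X.T)
print('grip',onz('top',(413.8,227.5),.31))
print('tagtop',onz('top',(386,196),.061))
l=M['top'];k=l[227,414];pts=np.argwhere(l==k)[:,::-1]
W=np.array([onz('top',p,.31) for p in pts]);d=W-W.mean(0);v=np.linalg.svd(d)[2][0];pr=d@v
print(W.mean(0),'axis',v,np.degrees(np.arctan2(v[1],v[0])),np.ptp(pr))
```

```text
side [360 131  12  25 217] [365.8 142.8]
side [484 189  62   7 402] [514.2 192. ]
side [295 207  23  45 583] [306.4 229.5]
top [217 210  48  16 458] [240.5 217.5]
top [390 219  48  17 454] [413.9 227.1]
top [512 356  31  44 696] [526.9 378.5]
[[ 0.54633278 -0.2189559   0.30929429]]
tag [[ 0.6662252  -0.19407807  0.05735247]]
grip [ 0.54741655 -0.21863515]
tagtop [ 0.65890399 -0.19541696]
[ 0.54845616 -0.21899035] axis [-0.15248313  0.98830607] 98.7708549871954 0.10930199993411353
```

```bash
python3 -m jog '{"translation":[[0,0,-0.035],[0,0,-0.035],[0,0,-0.035],[0,0,-0.035],[0,0,-0.03],[0.03,-0.02,0],[0.035,-0.025,0],[0.045,-0.03,0],[0.05,-0.03,0],[0.05,-0.03,0],[0.05,-0.03,0],[0.05,-0.03,0],[0.05,-0.03,0],[0.045,-0.03,0],[0.035,-0.025,0],[0.03,-0.02,0],[0.014,-0.014,0],[0,0,0],[0,0,0],[0,0,0]],"spin":[0,0,0,0,0,0,0,0,0,0,0,0,0,0,0,0,0,0.07,0,0],"hand":[0,0,0,0,0,0,0,0,0,0,0,0,0,0,0,0,0,0,0,0]}' 40
```

```text
t: 3.0
ee_pos: [0.5462, -0.2205, 0.4014]
tool_rot: [180.0, 0.0, 8.8]
ft_force: [-0.3, -0.4, 0.2]
opening: -0.0
grip_force: 0.0
```

```bash
python3 -m jog '{"translation":[[0,0,0.02],[0,0,0.025],[0,0,0.02],[0,0,0.003],[0,0,0]],"spin":[0,0,0,0,0],"hand":[0,0,0,0,0]}'
python3 - <<'E'
from bench import r
import cv2,numpy as np
a=r.grab_frame('side')['image'][80:260,250:450]
b=r.grab_frame('top')['image'][110:290,310:510]
print([(np.round(d['uv'],1).tolist(),round(d['p'],2)) for d in r.pinpoint('top','grip_a')])
cv2.imwrite('pics/c2.png',cv2.resize(np.hstack([a,b])[:,:,::-1],None,fx=2,fy=2))
E
```

```text
t: 3.62
ee_pos: [0.5468, -0.2201, 0.3339]
tool_rot: [180.0, -0.0, 8.8]
ft_force: [0.2, 0.0, -0.5]
opening: -0.0001
grip_force: 0.0
[([410.9, 229.5], 0.87)]
```

View pics/c2.png

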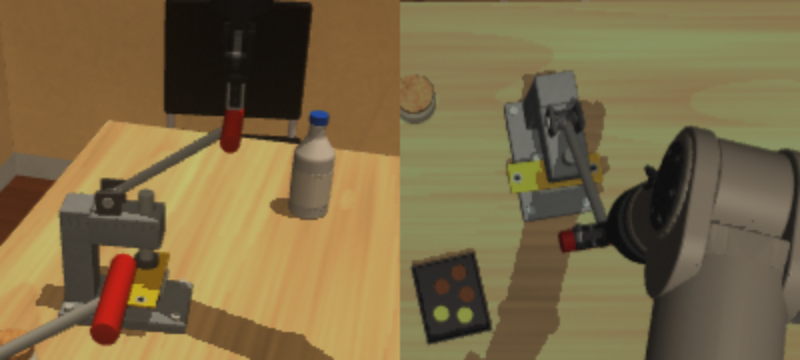

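The left half shows the closed fingers just over the grip's centre, and the right half shows the grip under the hand. Pushing along the arc next.

```bash
python3 -m jog '{"translation":[[0,0,0.006],[0,0,0.006],[-0.005,0,0.007],[-0.005,0,0.007],[-0.004,0,0.008],[-0.004,0,0.008],[-0.003,0,0.008],[-0.003,0,0.008],[-0.003,0,0.008],[-0.003,0,0.008],[0,0,0]],"spin":[0,0,0,0,0,0,0,0,0,0,0],"hand":[0,0,0,0,0,0,0,0,0,0,0]}'
```

```text
t: 5.15
ee_pos: [0.5137, -0.2248, 0.2596]
tool_rot: [-180.0, 0.4, 8.8]
ft_force: [-9.7, 1.2, 10.6]
opening: 0.0003
grip_force: 5.1
```

```bash
python3 -m jog '{"translation":[[-0.002,0,0.009],[-0.001,0,0.009],[-0.001,0,0.009],[-0.001,0,0.009],[0,0,0.009],[0,0,0.009],[0,0,0.009],[0,0,0.008],[0,0,0]],"spin":[0,0,0,0,0,0,0,0,0],"hand":[0,0,0,0,0,0,0,0,0]}'; python3 -m jog '{"translation":[[0,0,0.004],[0,0,0.003],[0,0,0]],"spin":[0,0,0],"hand":[0,0,0]}'
```

```text
t: 6.28
ee_pos: [0.5093, -0.2264, 0.1886]
tool_rot: [180.0, 0.3, 8.8]
ft_force: [-8.0, -1.5, 10.5]
opening: -0.0001
grip_force: 5.2
t: 6.65
ee_pos: [0.5098, -0.2263, 0.1822]
tool_rot: [180.0, 0.3, 8.8]
ft_force: [-6.9, -0.1, 10.4]
opening: -0.0001
grip_force: 5.3
```

```bash
python3 -m jog '{"translation":[[0,0,0.002],[0,0,0]],"spin":[0,0],"hand":[0,0]}'; python3 -m jog '{"translation":[[0,0,0.002],[0,0,0]],"spin":[0,0],"hand":[0,0]}'
```

```text
t: 6.9
ee_pos: [0.5099, -0.2263, 0.1803]
tool_rot: [179.9, 0.3, 8.8]
ft_force: [-7.2, 0.5, 10.0]
opening: -0.0001
grip_force: 5.3
t: 7.15
ee_pos: [0.51, -0.2264, 0.1796]
tool_rot: [179.9, 0.2, 8.8]
ft_force: [-9.9, 0.6, 16.9]
opening: -0.0006
grip_force: 8.5
```

Force jumped from 10 to 17 N as z stalled, so the lever is at its stop. Holding with a little margin.

```bash
python3 -m jog '{"translation":[[0,0,0.001],[0,0,0],[0,0,0],[0,0,0],[0,0,0],[0,0,0],[0,0,0],[0,0,0]],"spin":[0,0,0,0,0,0,0,0],"hand":[0,0,0,0,0,0,0,0]}'
python3 - <<'E'
from bench import r
import cv2
cv2.imwrite('pics/c3.png',cv2.resize(r.grab_frame('side')['image'][80:260,250:450,::-1],None,fx=3,fy=3))
E
```

```text
t: 8.15
ee_pos: [0.51, -0.2264, 0.1795]
tool_rot: [179.9, 0.2, 8.8]
ft_force: [-10.4, 1.7, 20.5]
opening: 0.0
grip_force: 10.5
```

View pics/c3.png

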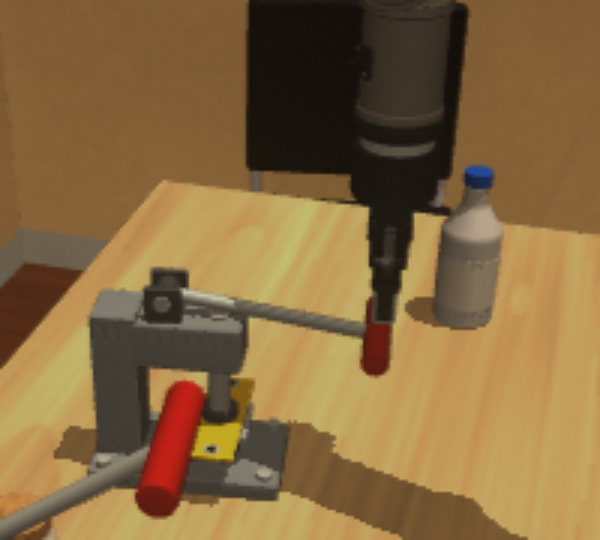

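The lever is just below level, at its stop, with its plunger on the yellow tag. Now easing it back up along the arc.

```bash
python3 -m jog '{"translation":[[0,0,-0.007],[0,0,-0.009],[0,0,-0.009],[0,0,-0.009],[0,0,-0.009],[0.001,0,-0.009],[0.002,0,-0.009],[0.003,0,-0.009],[0.003,0,-0.009],[0.003,0,-0.008],[0.003,0,-0.008],[0.004,0,-0.008],[0.004,0,-0.008],[0.005,0,-0.008],[0.005,0,-0.008],[0,0,-0.01],[0,0,-0.02],[0,0,-0.03],[0,0,-0.03],[0,0,0]],"spin":[0,0,0,0,0,0,0,0,0,0,0,0,0,0,0,0,0,0,0,0],"hand":[0,0,0,0,0,0,0,0,0,0,0,0,0,0,0,0,0,0,0,0]}'; python3 -m jog '{"translation":[[0,0.02,-0.01],[-0.02,0.04,0],[-0.02,0.04,0],[-0.02,0.04,0],[0,0.02,0],[0,0,0],[0,0,0],[0,0,0]],"spin":[0,0,0,0,0,0,0,0],"hand":[0,0,0,0,0,0,0,0]}'
python3 - <<'E'
from bench import r
import cv2,numpy as np
f=r.grab_frame('side');print([(np.round(d['uv'],1).tolist(),round(d['p'],2)) for d in r.pinpoint('side','grip_a')])
t=r.grab_frame('top');print([(np.round(d['uv'],1).tolist(),round(d['p'],2)) for d in r.pinpoint('top','yellow_tag_mid')])
cv2.imwrite('pics/c4.png',cv2.resize(np.hstack([f['image'][80:260,250:450],t['image'][110:290,310:510]])[:,:,::-1],None,fx=2,fy=2))
E
```

```text
t: 10.7
ee_pos: [0.5458, -0.22, 0.3955]
tool_rot: [179.9, -0.2, 8.9]
ft_force: [-0.4, 0.4, -0.7]
opening: -0.0003
grip_force: 0.0
t: 11.7
ee_pos: [0.5111, -0.3852, 0.4035]
tool_rot: [-180.0, -0.0, 9.1]
ft_force: [0.3, -0.4, 0.1]
opening: 0.0003
grip_force: 0.0
[([367.1, 142.8], 0.86)]
[([388.9, 198.2], 0.7)]
```

View pics/c4.png

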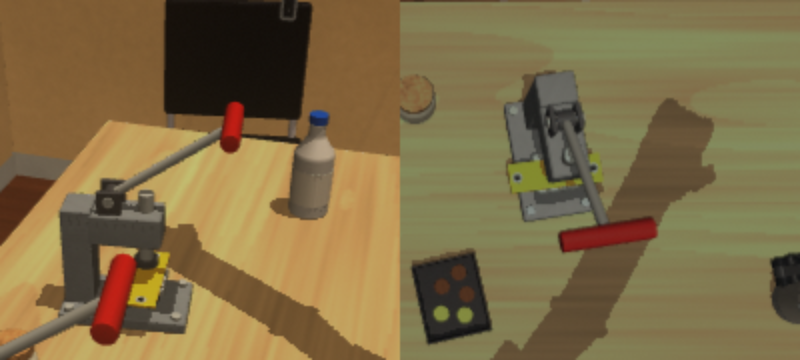

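The lever is fully up, with its grip back at (367,143) in the side view. The tag hasn't moved, and the arm is clear to the right.

```bash
python3 -c "from bench import r; print(r.finish_job())"
```

```text
the job is handed in; nothing more can be done
None
```

I pressed the snap into the yellow tag: I held its lever at the stop for about a second and let it spring fully back up, leaving the tag in place and the other press untouched, then moved the arm clear and handed in the job at about 12 s.

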